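# Press a case cover home with a toggle clamp

### The job

Lay the grey sensor case in the empty press nest, cover up and cable gland in the nest's open end, and let go of it. Swing the toggle clamp's handle up and over centre until it locks and has pressed the case's cover flush and let go so that the clamp holds by itself; then swing the handle fully back down and leave the case lying in the nest. Leave the other things on the bench alone.

Things in the scene. Friction and masses are not known exactly. Their poses are not given: they have to be found in the camera images.
- sensor_case: grey case, 56 mm wide (its x) by 110 mm long (its y), 30 mm high, 0.25 kg, lying on the bench, with its cover standing 5 mm proud of its top. Origin: centre of the underside; z up. A steel cable gland (20 mm across, 16 mm long, axis 15 mm up) sticks out of its +y end. Grip it across the 56 mm, on the grey sides, and keep it level: the cover lies loose in it
- case_gland (a point): outer end of the cable gland, 71 mm along +y from the case's centre and 15 mm above its underside
- cover: loose inset cover, 45 x 99 x 8 mm, grey with a black face, lying in the recess in the case's top (1 mm clear at the sides) on a stiff seal frame. Origin: centre of its underside, 27 mm above the case's underside while it stands 5 mm proud, 22 mm when flush. Pressing it home takes about 10 to 15 N, the clamp's work; it then stays down
- press_nest: fixed base plate, 150 (x) by 295 mm (y from -150 to +145), 12 mm thick; z up, origin on its underside. Nest with locating walls 14 mm high at its +y end, vertical-handle toggle clamp at its -y end. Clamp housing at y -116 to -18, 60 mm wide, 86 mm high. Clamp arm: 16 mm wide, 105 mm from its pivot (y -35, z 68 mm) to a sprung rubber foot; upright when open, over the nest's middle when closed
- nest_floor (a point): centre of the nest's floor, 12 mm above the plate's underside, at the plate's y = +70 mm. The case lies here, its y along the plate's y. The walls stand 1.3 mm clear of it all round with rounded top edges; the middle 54 mm of both long sides is open for fingers, the +y end has a 30 mm gap for the gland (the -y end none: it fits only one way)
- handle_hinge (a point): axis on which the handle turns, along the plate's x, at y = -95 mm and z = 75 mm of the base plate
- handle_grip (a point): point on the axis of the handle's round black rubber grip (20 mm diameter, reaching from 48 to 126 mm from the hinge), 105 mm from the hinge
- handle (a joint): handle angle, rad: 0 = open, lying towards the plate's -y, 5 degrees above level, arm upright; grows as the handle is raised and swung over towards +y. The foot meets the cover near 1.2 and resistance rises; past dead centre, about upright, it drops, and soon after a hard stop is felt: there the clamp is locked and stays by itself. Short of dead centre it springs back when let go
- tape_roll: bystander: flat roll of black tape, 64 mm across, 18 mm high; origin under its centre
- flux_bottle: bystander: small white bottle with a red pointed cap, 37 mm across, 96 mm high, standing; origin under its centre
- torque_driver: bystander: black-handled torque screwdriver, 172 mm long, lying; origin under its centre
Not all that is in view belongs to the job. There is more than one size of the sensor_case; the job needs the larger.

How it is judged:
By the outcome, as a careful person would: the job done as asked, in the order asked, and still so for the second after the job is handed in, with the robot touching nothing.
It also fails if it takes over 64 s, if anything falls off the work surface, if the arm or the gripper's body presses on something with over 40 N, if the wrist force passes 120 N, or if a joint passes its speed limit or range.

### The arm

A 6-joint arm with a two-finger parallel gripper is mounted at the origin on a cart in front of the work surface, level with it; the furniture and walls round the work are solid. World frame = base frame: x ahead of the robot, y to its left, z up, the work surface at z = 0. Lengths are in m, angles in rad, forces in N, time in s.
With the tool pointing down it reaches from about 0.275 to 0.975 m from the base axis. Payload 8.4 kg.
Tool frame: the origin (TCP) lies midway between the tips of the shut fingers; the grasp point (between the pads) lies 19 mm behind it; z points along the fingers, y is the line along which they close (so a half turn about z gives the same grasp; the last joint's range is limited). The gripper opens to 92 mm and grips with 3 to 60 N. Pads are 20 mm wide; open, the fingers measure 128 mm over their backs; the gripper's body (75 mm by 189 mm) begins 69 mm behind the grasp point.
Start: joints at [1.112, 0.353, 1.633, -0, 1.155, -0.002], TCP at [0.276, 0.561, 0.215] pointing down, gripper open.
Joint ranges: [-2.63, 2.63], [-0.92, 2.1], [0.06, 2.66], [-1.3, 4.44], [0, 2.69], [-3.02, 3.02]. Speed limits (rad/s): [2.22, 2.22, 2.79, 3.14, 3.14, 3.14].

### API

Orientations are given as [roll, pitch, yaw] about the fixed x, y, z axes, in that order (R = Rz(yaw) Ry(pitch) Rx(roll)).
In Python, from workcell import ctrl, optics, sign_off, recognise gives the robot as it stands. The module is installed in compiled form; this text tells all that it offers.
- The arm moves only by the shell command python3 -m handwheel 'ROWS'. ROWS is a JSON object of lists of equal length, an entry for each row: "linear": the shift along the world's x, y, z each as a share of 500 mm, from -1 to 1, a list of three; "spin": the turn about the world's z as a share of pi rad, from -1 to 1; "jaw": the opening, from 0 (shut) to 1 (fully open). A call has 1 to 20 rows; each row is the pose to reach, as a shift and turn from the pose commanded when the call began, turning the shorter way round; what a row does not reach only later rows make up. A row lasts 1/12 s, in which the tool goes at most 41.7 mm and 7.16 degrees, less where a joint would pass 70% of its speed; a pose out of reach is approached as far as the arm can. A call with a number of a shift or a turn outside -1 to 1 is refused whole. A call with a gripper value outside its range is refused whole. The fingers move at their own pace and stop on an object; the grip force is fixed at half the most. Time passes only in rows, so rows that repeat a pose let the fingers close. It gives the time, the measured TCP pose, the force, the opening and the grip force at its end, in the units of the state.
- ctrl.get_state(): the state, without advancing time (a new reading comes with each control period).
- optics.get_image(name): name is "scene" or "side" or "wrist"; returns a dict with "pixels" (420x560x3 uint8, red, green, blue), "K" (3x3 intrinsics, pixels), "world_to_cam" (4x4, takes a point from world to camera coordinates). Camera axes: x right, y up, looking along -z (the intrinsics and any distortion apply to the point x, -y, -z); pixel columns grow to the right and rows downward; lengths in m; the calibration is good to about 2 mm. A picture is of the moment at which its call begins. There is no depth.
- sign_off(): hands the job in; it is judged then, once.
Trained networks look in the newest picture that a camera, given by its name, has taken for a name from the list of things; names that differ only in an ending like _2 or _b are one class to them, and where a whole thing is asked for, a point or a joint stands for the part that bears it (a point fixed in the world has none). Each returns a list of dicts, best first, with "conf" (0 to 1); they miss things now and then, are a little off and sometimes report something else, mostly with a low value. They report only what shows in the picture. A call takes as long as a camera call. They do not tell look-alikes from the thing itself.
- recognise(camera, label): "position" ([column, row] in pixels, amid what is visible of it).
The state is a dict: "time": time; "joint_pos": joint angles; "joint_velocities": joint speeds; "tau": joint torques, N m; "ee_pos": TCP position; "orientation": TCP orientation; "ft_force": force on the tool from outside, world axes, zero at the start; "moment": the same for the moment, N m; "width": finger opening in m; "gripper_force": force on a finger pad.
Only numpy, scipy, OpenCV 4.12 (cv2) and the standard library are available. Lean on these libraries where they do the work, as an engineer would, in place of code of your own. Each camera call takes 0.05 s, during which the arm holds its last target. There are 200 camera calls.

## Working session

There is one attempt and no reset: what is moved stays moved. The work goes in short steps, Python scripts to look and compute and a shell command to move; the robot and the scene stay as the last step left them, time stands still between calls to the robot, and variables do not carry over. Pictures are saved under pics/ and viewed, at most 10 in all, crops included, and the job is handed in when it is done.

```bash
mkdir -p pics; cat > h.py <<'E'
import numpy as np, cv2
from workcell import ctrl, optics, recognise
def ray(im,uv):
    K=np.array(im["K"]);T=np.array(im["world_to_cam"]);R=T[:3,:3];c=-R.T@T[:3,3]
    d=np.linalg.solve(K,[uv[0],uv[1],1.]);d=R.T@np.array([d[0],-d[1],-d[2]]);return c,d
def onz(im,uv,z):
    c,d=ray(im,uv);return c+d*(z-c[2])/d[2]
def proj(im,p):
    T=np.array(im["world_to_cam"]);q=T[:3,:3]@np.array(p)+T[:3,3];k=np.array(im["K"])@[q[0],-q[1],-q[2]];return k[:2]/k[2]
def save(im,n):cv2.imwrite('pics/'+n,cv2.cvtColor(np.array(im["pixels"]),cv2.COLOR_RGB2BGR))
E
python3 - <<'E'
from h import *
s=ctrl.get_state();print({k:np.round(v,3).tolist() for k,v in s.items()})
Z=dict(sensor_case=.015,case_gland=.015,cover=.03,press_nest=.012,handle_grip=.084,tape_roll=.01,flux_bottle=.05,torque_driver=.01)
ims=[]
for n in("scene","side"):
    im=optics.get_image(n);save(im,n+'0.png');ims.append(np.array(im["pixels"]))
    print(n,[k for k in im])
    print(np.round(np.linalg.inv(np.array(im["world_to_cam"])),2).tolist())
    for l in Z:
        for r in recognise(n,l)[:3]:print(n,l,np.round(r["conf"],2),np.round(r["position"]),np.round(onz(im,r["position"],Z[l]),3))
E
```

```text
{'time': 0.0, 'joint_pos': [1.112, 0.354, 1.634, -0.0, 1.155, -0.002], 'joint_velocities': [-0.0, -0.0, -0.0, -0.0, -0.001, -0.0], 'tau': [0.001, -59.384, -33.422, 0.07, 0.023, -0.0], 'ee_pos': [0.275, 0.56, 0.214], 'orientation': [-3.14, 0.0, 2.685], 'ft_force': [-0.022, -0.796, 0.384], 'moment': [0.004, 0.015, -0.029], 'gripper_force': 0.0, 'width': 0.092}
scene ['pixels', 'K', 'world_to_cam']
[[0.51, 0.65, -0.56, -0.01], [-0.86, 0.39, -0.33, -0.2], [0.0, 0.65, 0.76, 0.82], [0.0, 0.0, 0.0, 1.0]]
scene sensor_case 0.95 [262. 197.] [0.572 0.224 0.015]
scene sensor_case 0.68 [255. 280.] [0.352 0.1   0.015]
scene case_gland 0.87 [254. 278.] [0.356 0.104 0.015]
scene case_gland 0.56 [263. 195.] [0.578 0.227 0.015]
scene cover 0.77 [267. 187.] [0.598 0.225 0.03 ]
scene press_nest 0.96 [352. 254.] [ 0.531 -0.059  0.012]
scene handle_grip 0.88 [409. 267.] [ 0.516 -0.191  0.084]
scene tape_roll 0.55 [224. 236.] [0.42  0.237 0.01 ]
scene flux_bottle 0.78 [316. 166.] [0.718 0.142 0.05 ]
scene torque_driver 0.87 [179. 161.] [0.57  0.514 0.01 ]
side ['pixels', 'K', 'world_to_cam']
[[0.9, 0.17, -0.4, -0.03], [-0.43, 0.38, -0.82, -1.03], [0.01, 0.91, 0.42, 0.67], [0.0, 0.0, 0.0, 1.0]]
side sensor_case 0.69 [290. 226.] [0.594 0.198 0.015]
side sensor_case 0.63 [216. 257.] [0.342 0.108 0.015]
side sensor_case 0.53 [227. 235.] [0.409 0.215 0.015]
side case_gland 0.72 [285. 226.] [0.581 0.203 0.015]
side case_gland 0.58 [214. 255.] [0.341 0.124 0.015]
side cover 0.84 [286. 217.] [0.598 0.228 0.03 ]
side press_nest 0.68 [313. 272.] [ 0.534 -0.055  0.012]
side handle_grip 0.59 [334. 282.] [ 0.493 -0.213  0.084]
side tape_roll 0.7 [225. 236.] [0.408 0.224 0.01 ]
side flux_bottle 0.86 [339. 217.] [0.716 0.131 0.05 ]
side flux_bottle 0.23 [334. 281.] [ 0.525 -0.162  0.05 ]
side torque_driver 0.52 [247. 194.] [0.581 0.488 0.01 ]
```

View pics/scene0.png

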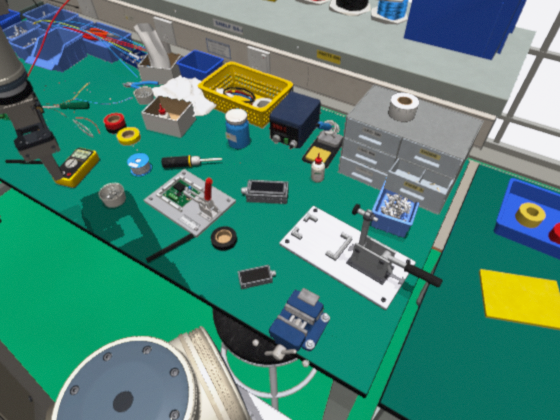

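View pics/side0.png

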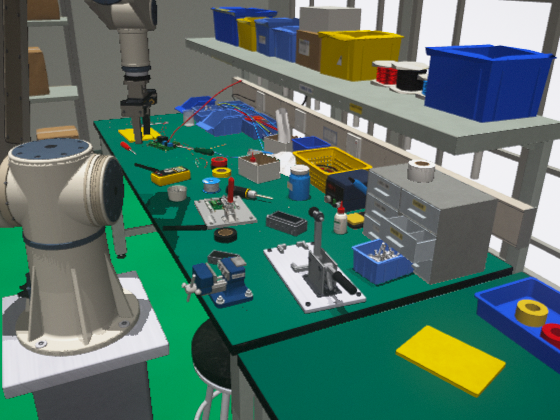

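The scene shows the larger grey case at about (267,190) with its gland to the right. The smaller look-alike is at (255,277). The nest plate is at (350,253), with the handle pointing right at (425,273). I'll move over the case for a wrist view.

```bash
python3 -m handwheel '{"linear":[[0.55,-0.7,0.15],[0.55,-0.7,0.15],[0.55,-0.7,0.15],[0.55,-0.7,0.15],[0.55,-0.7,0.15],[0.55,-0.7,0.15],[0.55,-0.7,0.15],[0.55,-0.7,0.15],[0.55,-0.7,0.15],[0.55,-0.7,0.15],[0.55,-0.7,0.15],[0.55,-0.7,0.15],[0.55,-0.7,0.15],[0.55,-0.7,0.15],[0.55,-0.7,0.15],[0.55,-0.7,0.15]],"spin":[0,0,0,0,0,0,0,0,0,0,0,0,0,0,0,0],"jaw":[1,1,1,1,1,1,1,1,1,1,1,1,1,1,1,1]}'
python3 - <<'E'
from h import *
im=optics.get_image("wrist");save(im,'w1.png')
print(np.round(np.linalg.inv(np.array(im["world_to_cam"])),3).tolist(),np.array(im["K"]).tolist())
for l,z in dict(sensor_case=.02,case_gland=.015,cover=.035,press_nest=.012).items():
    for r in recognise("wrist",l)[:3]:print(l,np.round(r["conf"],2),np.round(r["position"]),np.round(onz(im,r["position"],z),3))
E
```

```text
time: 2.23
ee_pos: [0.5498, 0.2121, 0.2893]
orientation: [-3.141, -0.001, 2.686]
ft_force: [0.5, 0.4, -0.7]
width: 0.0918
gripper_force: 0.0
[[0.439, -0.865, -0.243, 0.483], [0.898, 0.423, 0.119, 0.246], [-0.0, -0.271, 0.963, 0.46], [0.0, 0.0, 0.0, 1.0]] [[349.54074190213026, 0.0, 278.7422896720561], [0.0, 349.54074190213026, 204.02373070684223], [0.0, 0.0, 1.0]]
sensor_case 0.93 [297. 180.] [0.575 0.227 0.02 ]
sensor_case 0.61 [128.  65.] [0.363 0.107 0.02 ]
case_gland 0.85 [128.  68.] [0.365 0.104 0.015]
case_gland 0.81 [299. 172.] [0.568 0.233 0.015]
cover 0.91 [301. 200.] [0.597 0.221 0.035]
press_nest 0.64 [106. 233.] [ 0.529 -0.039  0.012]
```

View pics/w1.png

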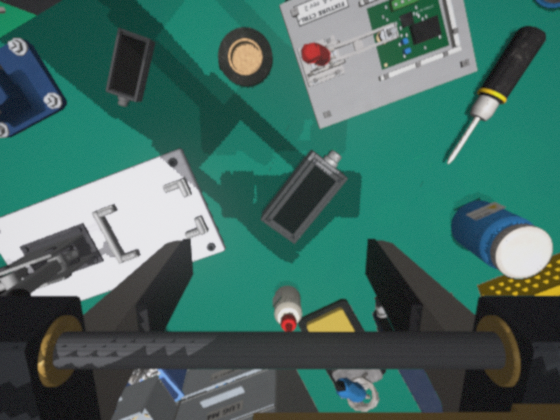

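The wrist view shows the case centred near (305,197), with the gland at (333,158) pointing to +y. The plate is at left: its nest gap is between the corner pieces at (180,185) and (197,225), facing world +y. Next I'll look over the nest and fit the outlines.

```bash
cat >> h.py <<'E'
from scipy.optimize import minimize
from scipy.spatial.transform import Rotation as Ro
def box(x0,x1,y0,y1,z0,z1):return np.array([[x,y,z] for x in(x0,x1) for y in(y0,y1) for z in(z0,z1)],float)
def at(p,P):
    c,s=np.cos(p[2]),np.sin(p[2]);return np.c_[P[:,0]*c-P[:,1]*s+p[0],P[:,0]*s+P[:,1]*c+p[1],P[:,2]]
def hullmask(im,P,S=4):
    m=np.zeros((420*S,560*S),np.float32)
    uv=np.array([proj(im,q) for q in P])
    cv2.fillConvexPoly(m,cv2.convexHull(np.int32(np.round((uv*S+S/2)*16))),1.,shift=4)
    return cv2.resize(m,(560,420),interpolation=cv2.INTER_AREA)
def fit(views,P,p0,wts=None):
    # views: list of (im, mask float, valid)
    f=lambda p:sum((abs(hullmask(im,at(p,P))-m)*v).sum() for im,m,v in views)
    best=minimize(f,p0,method='Nelder-Mead',options=dict(initial_simplex=np.array([p0]+[np.array(p0)+d for d in np.diag([.01,.01,.1])]),xatol=1e-5,fatol=.05))
    return best.x,best.fun
E
python3 - <<'E'
from h import *
import pickle
im=optics.get_image("wrist");px=np.array(im["pixels"]);pickle.dump(im,open('w1.pkl','wb'))
hsv=cv2.cvtColor(px,cv2.COLOR_RGB2HSV)
m=(hsv[...,1]<110).astype(np.uint8)
roi=np.zeros_like(m);roi[150:250,255:350]=1
print('c')
m=m*roi
m=cv2.morphologyEx(m,cv2.MORPH_CLOSE,np.ones((3,3)))
n,lab,st,_=cv2.connectedComponentsWithStats(m);k=1+np.argmax(st[1:,4]);m=(lab==k).astype(np.float32);print(st[k])
m=cv2.morphologyEx(m,cv2.MORPH_OPEN,np.ones((15,15)))
print(fit([(im,m,roi)],box(-.028,.028,-.055,.055,0,.03),[.585,.22,.46]))
cv2.imwrite('pics/m1.png',np.hstack([cv2.cvtColor(px,cv2.COLOR_RGB2BGR)[140:260,250:360],cv2.merge([np.uint8(m*255)]*3)[140:260,250:360]]))
E
python3 -m handwheel '{"linear":[[-0.1,-0.5,0.1],[-0.1,-0.5,0.1],[-0.1,-0.5,0.1],[-0.1,-0.5,0.1],[-0.1,-0.5,0.1],[-0.1,-0.5,0.1],[-0.1,-0.5,0.1],[-0.1,-0.5,0.1],[-0.1,-0.5,0.1],[-0.1,-0.5,0.1]],"spin":[0,0,0,0,0,0,0,0,0,0],"jaw":[1,1,1,1,1,1,1,1,1,1]}'
python3 - <<'E'
from h import *
import pickle
im=optics.get_image("wrist");save(im,'w2.png');pickle.dump(im,open('w2.pkl','wb'))
for l,z in dict(sensor_case=.02,cover=.035,press_nest=.012,handle_grip=.084).items():
    for r in recognise("wrist",l)[:3]:print(l,np.round(r["conf"],2),np.round(r["position"]),np.round(onz(im,r["position"],z),3))
E
```

```text
c
[ 261  150   87   93 4221]
(array([0.59885289, 0.22389824, 0.47397179]), np.float64(328.125))
time: 3.37
ee_pos: [0.5008, -0.0381, 0.3393]
orientation: [3.141, -0.001, 2.685]
ft_force: [0.5, -0.2, -0.1]
width: 0.0921
gripper_force: 0.0
sensor_case 0.67 [331.  24.] [0.373 0.099 0.02 ]
sensor_case 0.62 [467. 132.] [0.58  0.213 0.02 ]
press_nest 0.69 [282. 184.] [ 0.535 -0.048  0.012]
handle_grip 0.88 [173. 237.] [ 0.52  -0.2    0.084]
```

View pics/w2.png

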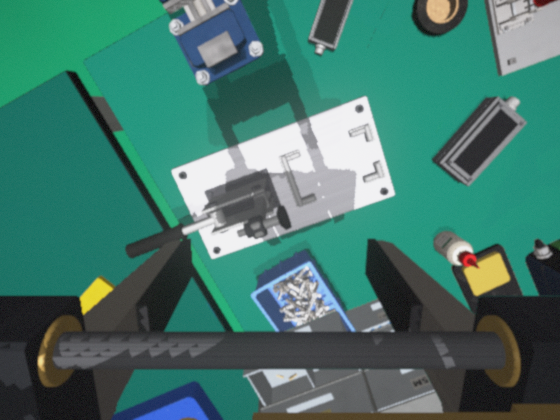

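The plate is wholly visible: corners about (172,172), (368,97), (395,193), (214,258). The handle points left with its grip at (150,244), and the case is at (482,140). I'll fit both outlines and check the overlays.

```bash
cat > f.py <<'E'
from h import *
import pickle
out=[]
def mk(im,x0,x1,y0,y1,sat,op):
    px=np.array(im["pixels"]);hsv=cv2.cvtColor(px,cv2.COLOR_RGB2HSV)
    roi=np.zeros((420,560),np.uint8);roi[y0:y1,x0:x1]=1
    m=(hsv[...,1]<sat).astype(np.uint8)*roi
    n,lab,st,_=cv2.connectedComponentsWithStats(m);k=1+np.argmax(st[1:,4]);m=(lab==k).astype(np.uint8)
    m=cv2.morphologyEx(m,cv2.MORPH_CLOSE,np.ones((9,9)))*roi
    if op:m=cv2.morphologyEx(m,cv2.MORPH_OPEN,np.ones((op,op)))
    return m.astype(np.float32),roi
w1,w2=[pickle.load(open(f,'rb')) for f in('w1.pkl','w2.pkl')]
C=box(-.028,.028,-.055,.055,0,.03);P=box(-.075,.075,-.15,.145,0,.012)
a,ra=mk(w1,250,360,145,255,120,13);b,rb=mk(w2,425,535,85,195,120,11)
ra[:,:]=cv2.dilate(a,np.ones((9,9))); 
pa=fit([(w1,a,ra)],C,[.59,.22,.47]);pb=fit([(w2,b,rb)],C,[.59,.22,.47]);print(pa,pb,a.sum(),b.sum())
c,rc=mk(w2,165,410,85,265,110,9)
poly=np.array([[195,180],[120,235],[120,265],[250,262],[300,235],[300,200]]);cv2.fillPoly(rc,[poly],0)
pc=fit([(w2,c,rc)],P,[.53,-.05,-.05]);print(pc,c.sum())
def ov(im,m,p,Q,x0,x1,y0,y1,s):
    g=cv2.cvtColor(np.array(im["pixels"]),cv2.COLOR_RGB2BGR)[y0:y1,x0:x1];g=cv2.resize(g,None,fx=s,fy=s,interpolation=cv2.INTER_CUBIC)
    uv=np.array([(proj(im,q)-[x0,y0]+.5)*s for q in at(p,Q)])
    for i in range(8):
        for j in(1,2,4):
            if not i&j:cv2.line(g,tuple(np.int32(uv[i])),tuple(np.int32(uv[i|j])),(0,0,255),1)
    cs,_=cv2.findContours(cv2.resize(np.uint8(m[y0:y1,x0:x1]),None,fx=s,fy=s,interpolation=0),0,1);cv2.drawContours(g,cs,-1,(255,255,0),1)
    return g
A=ov(w1,a,pa[0],C,250,370,140,260,3);B=ov(w2,b,pb[0],C,420,540,75,195,3);D=ov(w2,c,pc[0],P,120,420,80,280,2)
if __name__=='__main__':
    o=np.zeros((760,720,3),np.uint8);o[:360,:360]=A;o[:360,360:]=B;o[360:,:600]=D
    cv2.imwrite('pics/ov.png',cv2.resize(o,(568,600),interpolation=cv2.INTER_AREA))
E
python3 f.py
```

```text
(array([0.59902505, 0.22352086, 0.47373253]), np.float64(329.5)) (array([0.59904285, 0.22506886, 0.46541619]), np.float64(306.5)) 4080.0 4277.0
(array([ 0.53290189, -0.04176119, -0.10230151]), np.float64(525.8125)) 22489.0
```

View pics/ov.png

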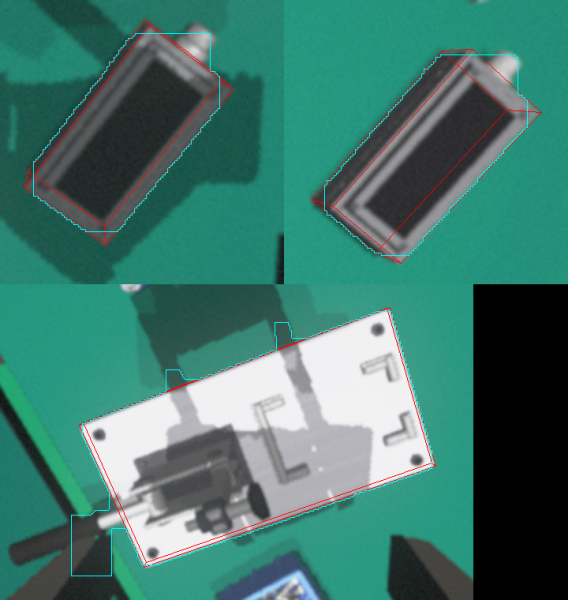

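The fits look good: case at about (0.599,0.224) with yaw 0.47, plate at about (0.533,−0.042) with yaw −0.10. I'll go above the case, aligned, and re-measure close up.

```bash
python3 -m handwheel '{"linear":[[0.196,0.524,-0.34],[0.196,0.524,-0.34],[0.196,0.524,-0.34],[0.196,0.524,-0.34],[0.196,0.524,-0.34],[0.196,0.524,-0.34],[0.196,0.524,-0.34],[0.196,0.524,-0.34],[0.196,0.524,-0.34],[0.196,0.524,-0.34],[0.196,0.524,-0.34],[0.196,0.524,-0.34],[0.196,0.524,-0.34]],"spin":[-0.205,-0.205,-0.205,-0.205,-0.205,-0.205,-0.205,-0.205,-0.205,-0.205,-0.205,-0.205,-0.205],"jaw":[1,1,1,1,1,1,1,1,1,1,1,1,1]}'
python3 - <<'E'
from h import *
import pickle
im=optics.get_image("wrist");save(im,'w3.png');pickle.dump(im,open('w3.pkl','wb'))
s=ctrl.get_state();print(s["ee_pos"],s["orientation"],s["joint_pos"])
for z in(.03,.015):print(np.round([proj(im,q) for q in at([.599,.224,.47],box(-.028,.028,-.055,.055,0,.03))]).tolist())
E
```

```text
time: 4.7
ee_pos: [0.599, 0.2221, 0.1708]
orientation: [3.14, 0.0, 2.04]
ft_force: [0.2, -1.4, 0.1]
width: 0.0918
gripper_force: 0.0
[0.59900529 0.22210434 0.17079742] [3.14003630e+00 2.74906914e-04 2.03969096e+00] [ 3.52777621e-01  4.15350908e-01  1.64386862e+00 -1.05110205e-04
  1.08079541e+00 -1.16067829e-01]
[[251.0, 235.0], [249.0, 246.0], [248.0, 127.0], [246.0, 129.0], [305.0, 235.0], [307.0, 246.0], [307.0, 127.0], [310.0, 129.0]]
[[251.0, 235.0], [249.0, 246.0], [248.0, 127.0], [246.0, 129.0], [305.0, 235.0], [307.0, 246.0], [307.0, 127.0], [310.0, 129.0]]
```

View pics/w3.png

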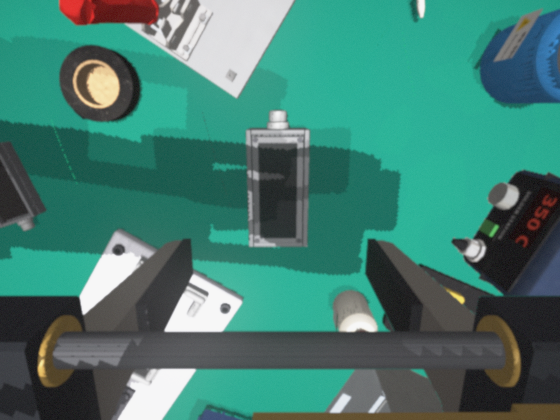

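The case sits where predicted: corners (248,246), (247,129), (308,246), (309,129), gland at (278,118). Descending and gripping.

```bash
python3 -m handwheel '{"linear":[[0,0.003,-0.08],[0,0.003,-0.16],[0,0.003,-0.22],[0,0.003,-0.27],[0,0.003,-0.31],[0,0.003,-0.332],[0,0.003,-0.332],[0,0.003,-0.332],[0,0.003,-0.332],[0,0.003,-0.332],[0,0.003,-0.332],[0,0.003,-0.332],[0,0.003,-0.332],[0,0.003,-0.332],[0,0.003,-0.332],[0,0.003,-0.332],[0,0.003,-0.332],[0,0.003,-0.332]],"spin":[0,0,0,0,0,0,0,0,0,0,0,0,0,0,0,0,0,0],"jaw":[1,1,1,1,1,1,1,1,0.45,0.45,0.45,0.45,0.45,0.45,0.45,0.45,0.45,0.45]}'
```

```text
time: 6.25
ee_pos: [0.5985, 0.2244, 0.0039]
orientation: [-3.141, -0.0, 2.041]
ft_force: [-2.3, -0.6, 6.5]
width: 0.0558
gripper_force: 30.0
```

```bash
python3 -m handwheel '{"linear":[[0,0,0.03],[0,0,0.08],[0,0,0.16],[0,0,0.22],[0,0,0.28],[-0.04,-0.08,0.3],[-0.117,-0.392,0.3],[-0.117,-0.392,0.3],[-0.117,-0.392,0.3],[-0.117,-0.392,0.3],[-0.117,-0.392,0.3],[-0.117,-0.392,0.3],[-0.117,-0.392,0.3],[-0.117,-0.392,0.3],[-0.117,-0.392,0.3],[-0.117,-0.392,0.3]],"spin":[0,0,0,0,0,-0.03,-0.182,-0.182,-0.182,-0.182,-0.182,-0.182,-0.182,-0.182,-0.182,-0.182],"jaw":[0.45,0.45,0.45,0.45,0.45,0.45,0.45,0.45,0.45,0.45,0.45,0.45,0.45,0.45,0.45,0.45]}'
python3 - <<'E'
from h import *
import pickle
im=optics.get_image("wrist");save(im,'w4.png');pickle.dump(im,open('w4.pkl','wb'))
s=ctrl.get_state();print(s["ee_pos"],s["orientation"])
e=s["ee_pos"]
print('case',np.round([proj(im,q) for q in at([e[0],e[1],-.102],box(-.028,.028,-.055,.055,e[2]-.001,e[2]+.029))],1).tolist())
print('plate',np.round([proj(im,q) for q in at([.533,-.042,-.102],box(-.075,.075,-.15,.145,0,.012))],1).tolist())
E
```

```text
time: 7.58
ee_pos: [0.5404, 0.0294, 0.1534]
orientation: [-3.141, -0.0, 1.471]
ft_force: [0.6, 0.1, -2.7]
width: 0.0556
gripper_force: 30.0
[0.54029691 0.029348   0.15342107] [-3.14141201e+00 -3.03701132e-05  1.47073545e+00]
case [[227.2, 344.0], [218.6, 384.0], [218.9, 152.3], [206.7, 161.8], [324.6, 344.2], [332.3, 384.3], [333.2, 152.6], [344.2, 162.1]]
plate [[210.2, 381.5], [208.2, 389.9], [193.6, 109.8], [190.3, 109.9], [343.6, 381.8], [345.6, 390.2], [361.1, 110.2], [364.2, 110.4]]
```

View pics/w4.png

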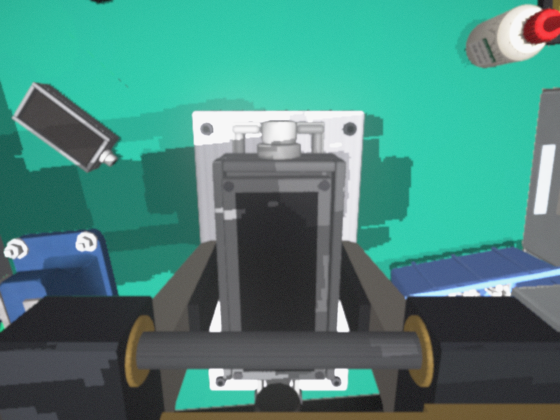

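```bash
python3 - <<'E'
import cv2
g=cv2.imread('pics/w4.png')[95:225,182:382]
cv2.imwrite('pics/w4z.png',cv2.resize(cv2.convertScaleAbs(g,alpha=1.2,beta=15),None,fx=4,fy=4,interpolation=cv2.INTER_CUBIC))
E
```

```text
(no output)
```

View pics/w4z.png

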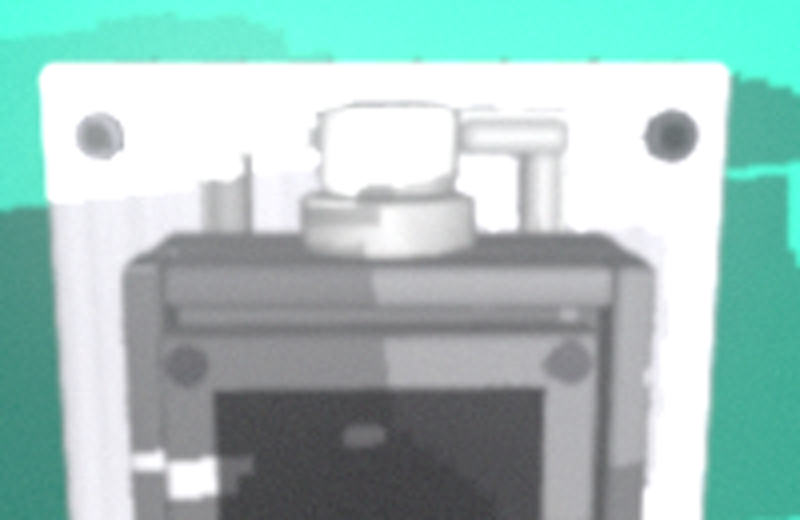

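```bash
python3 - <<'E'
from h import *
import pickle
im=pickle.load(open('w4.pkl','rb'));e=[.5403,.02935,.1534]
zt=e[2]-.0039+.03
L=onz(im,[212.2,160.1],zt);R=onz(im,[345.9,160.1],zt);print('case far corners',L,R,np.linalg.norm(L-R))
u=np.array([-np.sin(-.102),np.cos(.102),0]);v=np.array([np.cos(.102),np.sin(-.102),0])
M=(L+R)/2;print('case far edge along u rel TCP',(M-e)@u,(M-e)@v)
a,b=onz(im,[214.5,220],zt),onz(im,[341.6,220],zt);print('case mid',((a+b)/2-e)@v,np.linalg.norm(a-b))
pl=np.array([.533,-.042,0]);N=pl+.07*u
for r,l,rr in((110.4,191.8,363.7),(220,198.6,358.1),(389,209,347)):
    a,b=onz(im,[l,r],.012),onz(im,[rr,r],.012);print('plate',((a+b)/2-pl)@u,((a+b)/2-pl)@v,np.linalg.norm(a-b))
print('nest rel TCP u,v',(N-e)@u,(N-e)@v)
E
```

```text
case far corners [0.5197742  0.08698147 0.1795    ] [0.57500065 0.08147685 0.1795    ] 0.05550010574005393
case far edge along u rel TCP 0.05531559051853911 0.001462614093122115
case mid 0.001102149507208055 0.05534158436264289
plate 0.14479220735308773 0.0003942699344021881 0.14827534166182893
plate 0.04529292637498854 0.0011426287989123477 0.14989458201917835
plate -0.14863619715146079 0.001211030574323042 0.15045641390721404
nest rel TCP u,v -0.00172246852156486 3.0287186922154686e-06
```

```bash
python3 -m handwheel '{"linear":[[-0.001,-0.0035,-0.06],[-0.001,-0.0035,-0.12],[-0.001,-0.0035,-0.18],[-0.001,-0.0035,-0.22],[-0.001,-0.0035,-0.235],[-0.001,-0.0035,-0.242],[-0.001,-0.0035,-0.246],[-0.001,-0.0035,-0.25],[-0.001,-0.0035,-0.25],[-0.001,-0.0035,-0.25]],"spin":[0,0,0,0,0,0,0,0,0,0],"jaw":[0.45,0.45,0.45,0.45,0.45,0.45,0.45,0.45,0.45,0.45]}'
```

```text
time: 8.47
ee_pos: [0.5405, 0.0267, 0.0296]
orientation: [3.14, -0.0, 1.469]
ft_force: [0.7, 0.3, -2.7]
width: 0.0557
gripper_force: 30.0
```

```bash
python3 -m handwheel '{"linear":[[0,0,-0.004],[0,0,-0.008],[0,0,-0.012],[0,0,-0.016],[0,0,-0.016],[0,0,-0.016]],"spin":[0,0,0,0,0,0],"jaw":[0.45,0.45,0.45,0.45,0.45,0.45]}'; python3 - <<'E'
from h import *
for i in range(3):
    im=optics.get_image("wrist");s=ctrl.get_state();print(s["ee_pos"].round(4) if hasattr(s["ee_pos"],'round') else s["ee_pos"],s["ft_force"])
E
```

```text
time: 8.97
ee_pos: [0.5395, 0.0266, 0.0204]
orientation: [-3.141, 0.0, 1.469]
ft_force: [0.8, 0.1, -2.5]
width: 0.056
gripper_force: 30.0
[0.5396 0.0266 0.0205] [ 1.05443144  0.12156595 -2.75282099]
[0.5397 0.0267 0.0205] [-0.00435017 -0.53749216 -2.29650361]
[0.5397 0.0267 0.0206] [ 0.04929955  0.58767755 -2.46654302]
```

```bash
python3 -m handwheel '{"linear":[[0,0,-0.002],[0,0,-0.004],[0,0,-0.006],[0,0,-0.008],[0,0,-0.009],[0,0,-0.009],[0,0,-0.009]],"spin":[0,0,0,0,0,0,0],"jaw":[0.45,0.45,0.45,0.45,0.45,0.45,0.45]}'
```

```text
time: 9.7
ee_pos: [0.5396, 0.0267, 0.016]
orientation: [-3.141, 0.0, 1.469]
ft_force: [-0.4, 0.2, -2.8]
width: 0.0556
gripper_force: 30.0
```

```bash
python3 -m handwheel '{"linear":[[0,0,-0.002],[0,0,-0.003],[0,0,-0.003]],"spin":[0,0,0],"jaw":[0.45,0.45,0.45]}'
python3 -m handwheel '{"linear":[[0,0,0],[0,0,0],[0,0,0],[0,0,0],[0,0,0],[0,0,0],[0,0,0.04],[0,0,0.1],[0,0,0.16],[0,0,0.22],[0,0,0.28],[0,0,0.36],[0,0,0.4],[0,0,0.4]],"spin":[0,0,0,0,0,0,0,0,0,0,0,0,0,0],"jaw":[1,1,1,1,1,1,1,1,1,1,1,1,1,1]}'
python3 - <<'E'
from h import *
import pickle
im=optics.get_image("wrist");pickle.dump(im,open('w5.pkl','wb'));g=cv2.cvtColor(np.array(im["pixels"]),cv2.COLOR_RGB2BGR)
for r in recognise("wrist","handle_grip")[:2]+recognise("wrist","cover")[:1]:print(r)
im2=optics.get_image("side")
g2=cv2.cvtColor(np.array(im2["pixels"]),cv2.COLOR_RGB2BGR)[210:330,240:390]
o=np.zeros((400,800,3),np.uint8);o[:,:400]=cv2.resize(g[70:400,150:410],(400,400*330//260))[:400];o[:320,400:]=cv2.resize(g2,(400,320),interpolation=cv2.INTER_CUBIC)
cv2.imwrite('pics/p5.png',o)
E
```

```text
time: 9.95
ee_pos: [0.5398, 0.0267, 0.0159]
orientation: [3.141, -0.0, 1.469]
ft_force: [-5.3, -0.3, 16.1]
width: 0.0558
gripper_force: 30.0
time: 11.12
ee_pos: [0.5425, 0.0268, 0.2196]
orientation: [3.134, -0.001, 1.469]
ft_force: [0.3, 0.8, 0.9]
width: 0.0921
gripper_force: 0.0
{'position': [274.3, 396.9], 'conf': 0.62}
{'position': [250.6, 156.3], 'conf': 0.39}
{'position': [272.3, 183.8], 'conf': 0.85}
```

View pics/p5.png

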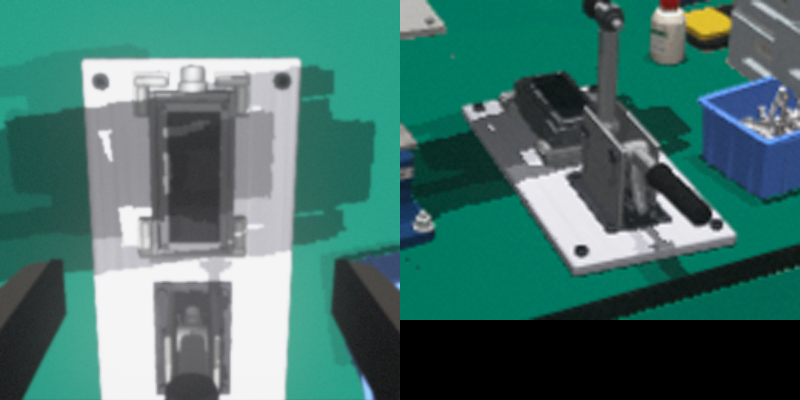

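The case is down in the nest with the gland in the gap, the cover proud and up, and the arm upright. Moving over the handle grip.

```bash
python3 -m handwheel '{"linear":[[0,0,0.08],[-0.02,-0.1,0.1],[-0.055,-0.536,0.1],[-0.055,-0.536,0.1],[-0.055,-0.536,0.1],[-0.055,-0.536,0.1],[-0.055,-0.536,0.1],[-0.055,-0.536,0.1],[-0.055,-0.536,0.1],[-0.055,-0.536,0.1],[-0.055,-0.536,0.1],[-0.055,-0.536,0.1]],"spin":[0,0,0,0,0,0,0,0,0,0,0,0],"jaw":[1,1,1,1,1,1,1,1,1,1,1,1]}'
python3 - <<'E'
from h import *
im=optics.get_image("wrist");save(im,'w6.png');s=ctrl.get_state();print(s["ee_pos"],s["orientation"])
u=np.array([.102,.995,0]);H=np.array([.5337,-.0421,.075])-.095*u;e5=np.radians(5)
for r in(.048,.105,.126):
    q=H+r*(-np.cos(e5)*u+np.array([0,0,np.sin(e5)]));print(r,q.round(4),proj(im,q).round(1))
for r in recognise("wrist","handle_grip")[:2]:print(r)
E
```

```text
time: 12.32
ee_pos: [0.512, -0.24, 0.2637]
orientation: [-3.14, -0.001, 1.47]
ft_force: [-0.2, -0.1, -0.1]
width: 0.0919
gripper_force: 0.0
[ 0.51216395 -0.23993112  0.26401986] [-3.14058518e+00 -6.29361454e-04  1.47047186e+00]
0.048 [ 0.5191 -0.1842  0.0792] [279.1 127.4]
0.105 [ 0.5133 -0.2407  0.0842] [278.9 184.3]
0.126 [ 0.5112 -0.2615  0.086 ] [278.9 204.5]
{'position': [280.0, 127.3], 'conf': 0.94}
```

View pics/w6.png

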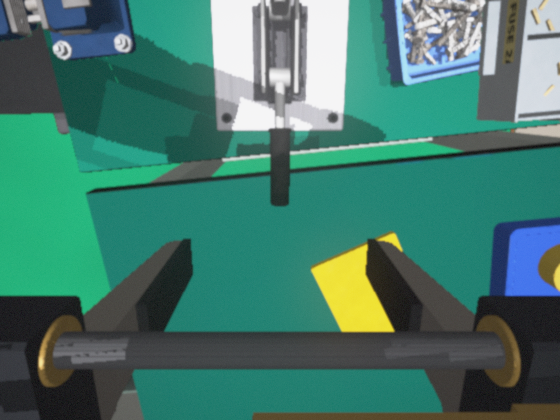

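The grip shows from (280,128) to (280,205), exactly as predicted. Descending and gripping the handle.

```bash
python3 -m handwheel '{"linear":[[0,-0.002,-0.08],[0,-0.002,-0.16],[0,-0.002,-0.24],[0,-0.002,-0.31],[0,-0.002,-0.36],[0,-0.002,-0.39],[0,-0.002,-0.398],[0,-0.002,-0.398],[0,-0.002,-0.398],[0,-0.002,-0.398],[0,-0.002,-0.398],[0,-0.002,-0.398],[0,-0.002,-0.398],[0,-0.002,-0.398],[0,-0.002,-0.398],[0,-0.002,-0.398],[0,-0.002,-0.398],[0,-0.002,-0.398]],"spin":[0,0,0,0,0,0,0,0,0,0,0,0,0,0,0,0,0,0],"jaw":[1,1,1,1,1,1,1,0.12,0.12,0.12,0.12,0.12,0.12,0.12,0.12,0.12,0.12,0.12]}'
python3 - <<'E'
import numpy as np
# arc rows: delta from handle angle t0=5deg, radius .105, plate yaw -.102
a0=np.radians(5)
for d in range(0,121,6):
    a=a0+np.radians(d);dy=.105*(np.cos(a0)-np.cos(a));dz=.105*(np.sin(a)-np.sin(a0))
    print(d,np.round(np.array([.102*dy,.995*dy,dz])*2,3).tolist())
E
```

```text
time: 13.92
ee_pos: [0.5121, -0.2423, 0.0655]
orientation: [-3.141, -0.0, 1.469]
ft_force: [-0.3, 0.1, 0.6]
width: 0.0204
gripper_force: 0.0
0 [0.0, 0.0, 0.0]
6 [0.0, 0.003, 0.022]
12 [0.001, 0.008, 0.043]
18 [0.002, 0.016, 0.064]
24 [0.003, 0.025, 0.084]
30 [0.004, 0.037, 0.102]
36 [0.005, 0.05, 0.119]
42 [0.007, 0.066, 0.135]
48 [0.008, 0.082, 0.149]
54 [0.01, 0.101, 0.162]
60 [0.012, 0.12, 0.172]
66 [0.014, 0.14, 0.18]
72 [0.017, 0.161, 0.186]
78 [0.019, 0.183, 0.19]
84 [0.021, 0.205, 0.192]
90 [0.023, 0.226, 0.191]
96 [0.025, 0.248, 0.188]
102 [0.028, 0.269, 0.183]
108 [0.03, 0.29, 0.175]
114 [0.032, 0.309, 0.165]
120 [0.034, 0.328, 0.154]
```

```bash
python3 -m handwheel '{"linear":[[0,0,0],[0,0,0],[0,0,0],[0,0,0],[0,0.003,0.022],[0.001,0.008,0.043],[0.002,0.016,0.064],[0.003,0.025,0.084],[0.004,0.037,0.102],[0.005,0.05,0.119],[0.007,0.066,0.135],[0.008,0.082,0.149],[0.01,0.101,0.162],[0.012,0.12,0.172],[0.012,0.12,0.172],[0.012,0.12,0.172]],"spin":[0,0,0,0,0,0,0,0,0,0,0,0,0,0,0,0],"jaw":[0.12,0.12,0.12,0.12,0.12,0.12,0.12,0.12,0.12,0.12,0.12,0.12,0.12,0.12,0.12,0.12]}'
```

```text
time: 15.25
ee_pos: [0.5184, -0.1817, 0.1523]
orientation: [3.141, 0.0, 1.47]
ft_force: [-0.3, 0.3, 6.3]
width: 0.0193
gripper_force: 30.0
```

```bash
python3 -m handwheel '{"linear":[[0.001,0.01,0.004],[0.002,0.02,0.008],[0.003,0.03,0.011],[0.005,0.041,0.014],[0.006,0.052,0.016],[0.007,0.063,0.018],[0.007,0.063,0.018]],"spin":[0,0,0,0,0,0,0],"jaw":[0.12,0.12,0.12,0.12,0.12,0.12,0.12]}'
python3 -m handwheel '{"linear":[[0.001,0.011,0.001],[0.002,0.022,0.002],[0.002,0.022,0.002]],"spin":[0,0,0],"jaw":[0.12,0.12,0.12]}'
```

```text
time: 15.83
ee_pos: [0.5215, -0.1512, 0.1608]
orientation: [-3.141, 0.002, 1.469]
ft_force: [-1.3, -7.1, 3.2]
width: 0.0194
gripper_force: 30.0
time: 16.08
ee_pos: [0.5226, -0.1402, 0.1618]
orientation: [-3.142, 0.001, 1.469]
ft_force: [-0.4, -6.6, 3.7]
width: 0.0192
gripper_force: 30.0
```

```bash
python3 -m handwheel '{"linear":[[0.001,0.011,0],[0.002,0.021,-0.001],[0.002,0.021,-0.001]],"spin":[0,0,0],"jaw":[0.12,0.12,0.12]}'
python3 -m handwheel '{"linear":[[0.001,0.011,-0.001],[0.002,0.022,-0.003],[0.002,0.022,-0.003]],"spin":[0,0,0],"jaw":[0.12,0.12,0.12]}'
```

```text
time: 16.33
ee_pos: [0.5237, -0.1295, 0.1618]
orientation: [3.141, 0.001, 1.469]
ft_force: [-2.6, -4.6, 8.8]
width: 0.0188
gripper_force: 30.0
time: 16.58
ee_pos: [0.5249, -0.1176, 0.1605]
orientation: [3.141, -0.001, 1.469]
ft_force: [-1.9, 0.9, 12.3]
width: 0.0167
gripper_force: 28.3
```

```bash
python3 - <<'E'
from h import *
u=np.array([.102,.995,0]);H=np.array([.533,-.042,.075])-.095*u
for n in("side","scene"):
    im=optics.get_image(n);save(im,n+'7.png')
    for l in("handle_grip","handle","cover"):
        for r in recognise(n,l)[:2]:print(n,l,r)
    for d in(80,90,100,110):
        a=np.radians(5+d);print(d,[proj(im,H+R*(-np.cos(a)*u+np.array([0,0,np.sin(a)]))).round(1).tolist() for R in(.024,.087,.126)])
s=ctrl.get_state();print(s["width"],s["gripper_force"],s["ft_force"],s["moment"])
E
```

```text
side handle_grip {'position': [330.6, 242.5], 'conf': 0.8}
side handle {'position': [325.7, 245.0], 'conf': 0.6}
side handle {'position': [244.5, 192.6], 'conf': 0.24}
side cover {'position': [295.8, 248.9], 'conf': 0.77}
side cover {'position': [324.7, 241.6], 'conf': 0.5}
80 [[328.9, 257.0], [331.4, 232.7], [333.0, 217.1]]
90 [[328.1, 256.1], [328.5, 229.8], [328.8, 213.1]]
100 [[327.3, 255.6], [325.7, 228.1], [324.6, 210.8]]
110 [[326.6, 255.3], [323.0, 227.6], [320.7, 210.4]]
scene handle_grip {'position': [389.3, 249.1], 'conf': 0.63}
scene handle_grip {'position': [357.0, 257.4], 'conf': 0.23}
scene handle {'position': [391.7, 249.5], 'conf': 0.57}
scene cover {'position': [319.2, 233.6], 'conf': 0.87}
scene cover {'position': [356.7, 260.4], 'conf': 0.21}
80 [[388.5, 250.3], [396.9, 234.2], [402.7, 223.2]]
90 [[386.8, 249.3], [390.2, 230.6], [392.6, 217.9]]
100 [[385.0, 248.6], [383.5, 227.9], [382.5, 214.1]]
110 [[383.2, 248.0], [376.9, 226.2], [372.8, 211.8]]
0.016723984420174746 28.3070906996727 [-1.93316005  0.60136989 11.63595345] [-0.17967332  0.53569707 -0.05571986]
```

```bash
python3 - <<'E'
from h import *
g=cv2.imread('pics/side7.png').max(2)
for r in range(206,264,4):print(r,' '.join('%3d'%v for v in g[r,312:348]))
g=cv2.imread('pics/scene7.png').max(2);print()
for r in range(222,258,4):print(r,' '.join('%3d'%v for v in g[r,368:412]))
E
```

```text
206 120 118  93  62  54  54  69  76  74  75  75  71  44  59 105 118  71  27  28  23  25  27  59  72  73  74  72  91 131 146 103  46  45  46  43  44
210 123 122 100  65  55  50  68  76  73  74  75  64  36  78 113 120  65  24  23  26  28  33  65  72  75  72  82 107 114 117 119 122  97  48  43  43
214 121 120 111  73  50  54  69  73  74  74  75  51  29  52  35  24  22  21  25  23  25  40  66  73  74  76 131 162 171 172 177 181 230 233 165 137
218 117 117 117  82  52  52  72  74  74  74  73  48  26  22  26  26  23  28  25  25  21  39  63  74  73 113 179 201 208 209 205 201 192 187 141 194
222 121 120 121  92  58  53  64  72  75  75  61  38  23  25  26  25  26  23  23  25  26  39  62  72  72  70  76  93 123 144 146 134 127 127 110  69
226 121 122 123 101  63  52  65  71  74  74  63  37  26  26  26  25  29  25  27  28  29  48  68  78  99 122 125 133 141 140 130 128 125 113 102 111
230 119 122 122 119 121 121 109  87  73  74  52  34  25  25  30  27  26  25  27  26  26  51  81 105 116 124 131 131 130 133 126 122 120 109  79 105
234 122 120 121 122 120 122 120 121 120 122 120 101  54  27  26 
[... 2040 characters left out ...]
  82  83  86  90  98 107 114 106  98  90  86  71  33  18  20  19  18  21  21  21  21  26  56  83  87  88  86  83  85  84  77  80  88 103 134 147 151 152 151 149
246  80  83  83  83  82  81  83  84  84  83  83  83  84  86  89  89  82  64  48  38  34  31  29  39  57  77  87  85  86  89  85  87  88  87  90 107 133 147 151 152 150 150 150 150
250  96  96  91  78  61  56  52  49  46  49  51  52  58  62  68  72  78  85  84  84  87  87  87  97 111 118 112 105  92  89  86  87  88  91 103 129 146 150 151 150 149 150 152 152
254  81  83  82  83  84  89  93  93  91  85  83  82  81  78  74  78  83  84  84  86  88  84  75  64  60  59  69 100 129 134 141 150 150 132 109  93  90 102 121 112  94  92 104 129
```

```bash
python3 -m handwheel '{"linear":[[0.001,0.006,-0.004],[0.001,0.011,-0.006],[0.001,0.011,-0.006]],"spin":[0,0,0],"jaw":[0.12,0.12,0.12]}'
cat > ax.py <<'E'
from h import *
u=np.array([.102,.995,0]);H=np.array([.533,-.042,.075])-.095*u
im=optics.get_image("side");g=np.array(im["pixels"]).max(2)
for r in(214,222,230,236,240,244,248):
    c=np.where(g[r,312:350]<40)[0]+312;print(r,(c.min(),c.max(),c.mean().round(1)) if len(c) else None)
E
python3 ax.py
```

```text
time: 17.23
ee_pos: [0.5245, -0.112, 0.1561]
orientation: [-3.14, -0.001, 1.469]
ft_force: [0.0, -0.0, -0.3]
width: 0.0108
gripper_force: 0.0
214 (np.int64(324), np.int64(331), np.float64(327.9))
222 (np.int64(323), np.int64(333), np.float64(328.0))
230 (np.int64(323), np.int64(333), np.float64(328.4))
236 (np.int64(325), np.int64(332), np.float64(328.5))
240 (np.int64(325), np.int64(332), np.float64(328.5))
244 (np.int64(325), np.int64(332), np.float64(328.5))
248 (np.int64(325), np.int64(331), np.float64(328.0))
```

The fingers have slipped off, but the handle still stands by itself at about upright, so it seems to be past centre. I'll push from behind with shut fingers to make sure it is on its stop.

```bash
python3 -m handwheel '{"linear":[[0,0.01,0.04],[0,0.01,0.1],[0,0.01,0.15],[-0.011,-0.06,0.15],[-0.011,-0.116,0.15],[-0.011,-0.116,0.15],[-0.011,-0.116,0.08],[-0.011,-0.116,0.02],[-0.011,-0.116,0.02]],"spin":[0,0,0,0,0,0,0,0,0],"jaw":[0,0,0,0,0,0,0,0,0]}'
python3 ax.py
```

```text
time: 18.03
ee_pos: [0.5159, -0.1693, 0.1613]
orientation: [-3.133, -0.002, 1.468]
ft_force: [-0.6, 0.2, -1.3]
width: -0.0002
gripper_force: 0.0
214 (np.int64(337), np.int64(339), np.float64(338.0))
222 (np.int64(325), np.int64(338), np.float64(331.5))
230 (np.int64(325), np.int64(338), np.float64(332.4))
236 (np.int64(325), np.int64(337), np.float64(331.0))
240 (np.int64(325), np.int64(330), np.float64(327.5))
244 (np.int64(325), np.int64(332), np.float64(328.5))
248 (np.int64(325), np.int64(331), np.float64(328.0))
```

```bash
python3 -m handwheel '{"linear":[[0.001,0.01,0],[0.002,0.02,0],[0.003,0.03,0],[0.003,0.03,0]],"spin":[0,0,0,0],"jaw":[0,0,0,0]}'
```

```text
time: 18.42
ee_pos: [0.5221, -0.1548, 0.168]
orientation: [3.139, 0.0, 1.47]
ft_force: [-0.0, 0.2, -0.4]
width: 0.0003
gripper_force: 0.0
```

```bash
python3 -m handwheel '{"linear":[[0,0.006,0],[0.001,0.012,0],[0.001,0.012,0]],"spin":[0,0,0],"jaw":[0,0,0]}'
python3 -m handwheel '{"linear":[[0,0.004,0],[0.001,0.008,0],[0.001,0.008,0]],"spin":[0,0,0],"jaw":[0,0,0]}'
```

```text
time: 18.67
ee_pos: [0.5219, -0.1493, 0.167]
orientation: [3.141, -0.0, 1.469]
ft_force: [-1.0, -0.0, 0.2]
width: 0.0002
gripper_force: 0.0
time: 18.92
ee_pos: [0.522, -0.1461, 0.1666]
orientation: [-3.141, 0.001, 1.469]
ft_force: [-0.9, -2.2, 0.2]
width: 0.0006
gripper_force: 1.2
```

```bash
python3 -m handwheel '{"linear":[[0,0.003,0],[0,0.006,0],[0,0.006,0]],"spin":[0,0,0],"jaw":[0,0,0]}'
python3 -m handwheel '{"linear":[[0,0.003,0],[0,0.006,0],[0,0.006,0]],"spin":[0,0,0],"jaw":[0,0,0]}'
```

```text
time: 19.17
ee_pos: [0.522, -0.1455, 0.1667]
orientation: [3.141, 0.005, 1.47]
ft_force: [-2.9, -15.0, -0.9]
width: 0.0
gripper_force: 7.3
time: 19.42
ee_pos: [0.5221, -0.145, 0.1668]
orientation: [3.141, 0.009, 1.471]
ft_force: [-2.9, -28.1, -3.5]
width: 0.0004
gripper_force: 13.5
```

There is a firm stop: 28 N with no motion. Now backing off fully and checking that it holds by itself.

```bash
python3 -m handwheel '{"linear":[[-0.002,-0.03,0],[-0.004,-0.06,0],[-0.004,-0.06,0.06],[-0.004,-0.06,0.14],[-0.004,-0.06,0.14],[-0.004,-0.06,0.14],[-0.004,-0.06,0.14],[-0.004,-0.06,0.14],[-0.004,-0.06,0.14],[-0.004,-0.06,0.14],[-0.004,-0.06,0.14],[-0.004,-0.06,0.14],[-0.004,-0.06,0.14]],"spin":[0,0,0,0,0,0,0,0,0,0,0,0,0],"jaw":[0,0,0,1,1,1,1,1,1,1,1,1,1]}'
python3 ax.py; python3 - <<'E'
from h import *
im=optics.get_image("side")
for l in("cover","sensor_case","handle_grip"):
  for r in recognise("side",l)[:1]:print(l,r)
N=np.array([.533,-.042,0])+.07*np.array([.102,.995,0])
print([proj(im,N+[0,0,z]).round(1) for z in(.042,.047)])
E
```

```text
time: 20.5
ee_pos: [0.5201, -0.1698, 0.2363]
orientation: [-3.141, -0.0, 1.469]
ft_force: [-0.7, 1.0, 0.1]
width: 0.0653
gripper_force: 0.0
214 (np.int64(324), np.int64(331), np.float64(327.5))
222 (np.int64(324), np.int64(331), np.float64(327.5))
230 (np.int64(324), np.int64(331), np.float64(327.5))
236 (np.int64(324), np.int64(331), np.float64(327.5))
240 (np.int64(324), np.int64(331), np.float64(327.5))
244 (np.int64(324), np.int64(331), np.float64(327.5))
248 None
cover {'position': [294.9, 250.5], 'conf': 0.53}
sensor_case {'position': [216.5, 260.6], 'conf': 0.63}
handle_grip {'position': [328.7, 238.7], 'conf': 0.76}
[array([300.5, 246.5]), array([300.6, 244.7])]
```

It holds by itself, on the stop. Now gripping the handle again from above to swing it back.

```bash
python3 -m handwheel '{"linear":[[0.004,0.05,0],[0.008,0.088,0],[0.008,0.088,-0.04],[0.008,0.088,-0.09],[0.008,0.088,-0.13],[0.008,0.088,-0.152],[0.008,0.088,-0.152],[0.008,0.088,-0.152],[0.008,0.088,-0.152],[0.008,0.088,-0.152],[0.008,0.088,-0.152],[0.008,0.088,-0.152],[0.008,0.088,-0.152],[0.008,0.088,-0.152],[0.008,0.088,-0.152],[0.008,0.088,-0.152],[0.008,0.088,-0.152],[0.008,0.088,-0.152],[0.008,0.088,-0.152],[0.008,0.088,-0.152]],"spin":[0,0,0,0,0,0,0,0,0,0,0,0,0,0,0,0,0,0,0,0],"jaw":[1,1,1,1,1,1,0.12,0.12,0.12,0.12,0.12,0.12,0.12,0.12,0.12,0.12,0.12,0.12,0.12,0.12]}'
python3 - <<'E'
import numpy as np
a0=np.radians(97)
for d in range(90,-1,-6):
    a=np.radians(5+d);dy=.105*(np.cos(a0)-np.cos(a));dz=.105*(np.sin(a)-np.sin(a0))
    print(d,np.round(np.array([.102*dy,.995*dy,dz])*2,3).tolist())
E
```

```text
time: 22.42
ee_pos: [0.524, -0.1258, 0.1606]
orientation: [-3.141, -0.0, 1.469]
ft_force: [-0.7, -0.6, 0.6]
width: 0.0195
gripper_force: 30.0
90 [-0.001, -0.007, 0.001]
84 [-0.003, -0.029, 0.002]
78 [-0.005, -0.051, -0.0]
72 [-0.007, -0.072, -0.004]
66 [-0.01, -0.093, -0.01]
60 [-0.012, -0.114, -0.018]
54 [-0.014, -0.133, -0.028]
48 [-0.016, -0.151, -0.041]
42 [-0.017, -0.168, -0.055]
36 [-0.019, -0.183, -0.071]
30 [-0.02, -0.197, -0.088]
24 [-0.021, -0.208, -0.107]
18 [-0.022, -0.218, -0.126]
12 [-0.023, -0.225, -0.147]
6 [-0.024, -0.231, -0.168]
0 [-0.024, -0.234, -0.19]
```

```bash
python3 -m handwheel '{"linear":[[-0.001,-0.007,0.001],[-0.002,-0.018,0.001],[-0.003,-0.029,0.002],[-0.004,-0.04,0.001],[-0.005,-0.051,0],[-0.006,-0.062,-0.002],[-0.007,-0.072,-0.004],[-0.007,-0.072,-0.004]],"spin":[0,0,0,0,0,0,0,0],"jaw":[0.12,0.12,0.12,0.12,0.12,0.12,0.12,0.12]}'
```

```text
time: 23.08
ee_pos: [0.5203, -0.1632, 0.1587]
orientation: [-3.141, 0.001, 1.468]
ft_force: [-3.1, -1.1, 5.5]
width: 0.0193
gripper_force: 30.0
```

```bash
python3 -m handwheel '{"linear":[[-0.003,-0.021,-0.006],[-0.005,-0.042,-0.014],[-0.007,-0.061,-0.024],[-0.009,-0.079,-0.037],[-0.01,-0.096,-0.051],[-0.012,-0.111,-0.067],[-0.013,-0.125,-0.084],[-0.014,-0.136,-0.103],[-0.015,-0.146,-0.122],[-0.016,-0.153,-0.143],[-0.017,-0.159,-0.164],[-0.017,-0.162,-0.175],[-0.017,-0.162,-0.175]],"spin":[0,0,0,0,0,0,0,0,0,0,0,0,0],"jaw":[0.12,0.12,0.12,0.12,0.12,0.12,0.12,0.12,0.12,0.12,0.12,0.12,0.12]}'
python3 -m handwheel '{"linear":[[0,0,-0.004],[0,0,-0.008],[0,0,-0.011],[0,0,-0.011]],"spin":[0,0,0,0],"jaw":[0.12,0.12,0.12,0.12]}'
```

```text
time: 24.17
ee_pos: [0.512, -0.2464, 0.0707]
orientation: [3.141, 0.004, 1.47]
ft_force: [-5.5, -13.1, 4.8]
width: 0.019
gripper_force: 30.0
time: 24.5
ee_pos: [0.512, -0.2469, 0.0661]
orientation: [3.14, 0.006, 1.47]
ft_force: [-7.4, -16.5, 6.4]
width: 0.0187
gripper_force: 30.0
```

```bash
python3 -m handwheel '{"linear":[[0,0.004,-0.003],[0,0.004,-0.006],[0,0.004,-0.006]],"spin":[0,0,0],"jaw":[0.12,0.12,0.12]}'
```

```text
time: 24.75
ee_pos: [0.5121, -0.2464, 0.0635]
orientation: [3.14, 0.008, 1.471]
ft_force: [-9.8, -24.9, 6.5]
width: 0.0192
gripper_force: 30.0
```

```bash
python3 -m handwheel '{"linear":[[0,0,0],[0,0,0],[0,0,0],[0,0,0],[0,0,0],[0,0,0],[0,0,0.06],[0,0,0.14],[0,0,0.22],[0,0,0.3],[0,0,0.36],[0,0,0.4],[0,0,0.4],[0,0,0.4]],"spin":[0,0,0,0,0,0,0,0,0,0,0,0,0,0],"jaw":[1,1,1,1,1,1,1,1,1,1,1,1,1,1]}'
python3 - <<'E'
from h import *
u=np.array([.102,.995,0]);H=np.array([.5335,-.042,.075])-.095*u
for n in("side","wrist"):
    im=optics.get_image(n);save(im,n+'8.png')
    for l in("handle_grip","cover","sensor_case"):
        for r in recognise(n,l)[:2]:print(n,l,r)
    for d in(0,4,8,16):
        a=np.radians(5+d);print(d,[proj(im,H+R*(-np.cos(a)*u+np.array([0,0,np.sin(a)]))).round(1).tolist() for R in(.048,.087,.126)])
# compare handle region with the side picture at start
a=cv2.imread('pics/side0.png').astype(int);b=cv2.imread('pics/side8.png').astype(int)
d=abs(a-b).max(2)>40
ys,xs=np.where(d[262:310,318:365]);print('handle diff px',len(xs),(np.c_[xs+318,ys+262])[:12].tolist())
E
```

```text
time: 25.92
ee_pos: [0.5127, -0.2409, 0.2636]
orientation: [3.139, 0.001, 1.469]
ft_force: [0.3, -0.2, -0.8]
width: 0.092
gripper_force: 0.0
side handle_grip {'position': [336.1, 279.7], 'conf': 0.78}
side cover {'position': [297.1, 246.5], 'conf': 0.81}
side sensor_case {'position': [293.5, 258.3], 'conf': 0.75}
side sensor_case {'position': [214.6, 254.9], 'conf': 0.72}
0 [[337.3, 274.6], [345.3, 282.2], [353.8, 290.3]]
4 [[337.3, 273.2], [345.4, 279.5], [353.9, 286.3]]
8 [[337.3, 271.7], [345.3, 276.8], [353.8, 282.3]]
16 [[337.1, 268.7], [344.9, 271.2], [353.2, 273.9]]
wrist handle_grip {'position': [282.3, 130.8], 'conf': 0.93}
0 [[279.6, 127.0], [279.6, 166.7], [279.5, 204.7]]
4 [[279.6, 126.8], [279.6, 167.0], [279.5, 206.1]]
8 [[279.6, 126.3], [279.6, 166.8], [279.5, 206.9]]
16 [[279.6, 124.6], [279.6, 165.1], [279.5, 206.6]]
handle diff px 304 [[323, 266], [324, 266], [328, 267], [329, 267], [330, 267], [331, 267], [332, 267], [329, 268], [330, 268], [331, 268], [332, 268], [333, 268]]
```

```bash
python3 - <<'E'
import cv2,numpy as np
for f in('side0','side8'):
    g=cv2.imread(f'pics/{f}.png').max(2);print(f)
    for c in range(334,362,3):
        y=np.where(g[262:305,c]<45)[0]+262;print(c,y.min() if len(y) else None,y.max() if len(y) else None,end=' | ')
    print()
for f in('side0','side8'):
    g=cv2.imread(f'pics/{f}.png').max(2);print(f)
    for c in(339,348): print(c,g[264:302,c].tolist())
E
```

```text
side0
334 274 292 | 337 272 280 | 340 273 283 | 343 277 286 | 346 279 289 | 349 282 292 | 352 285 293 | 355 288 292 | 358 293 293 | 361 None None | 
side8
334 273 292 | 337 272 290 | 340 273 283 | 343 277 286 | 346 279 289 | 349 282 292 | 352 285 293 | 355 288 292 | 358 293 294 | 361 None None | 
side0
339 [122, 121, 122, 133, 182, 225, 228, 153, 34, 44, 41, 42, 42, 39, 40, 37, 34, 35, 35, 85, 187, 239, 238, 236, 215, 126, 69, 75, 70, 129, 237, 236, 236, 235, 235, 224, 130, 129]
348 [122, 122, 124, 120, 119, 104, 111, 122, 121, 123, 124, 122, 124, 138, 189, 214, 98, 40, 40, 39, 39, 39, 40, 35, 35, 35, 34, 43, 106, 195, 236, 236, 237, 236, 236, 236, 233, 205]
side8
339 [119, 121, 121, 134, 181, 225, 228, 148, 33, 38, 38, 37, 39, 35, 31, 27, 29, 26, 27, 82, 186, 239, 238, 236, 215, 124, 66, 70, 54, 73, 130, 129, 129, 129, 165, 224, 131, 129]
348 [120, 120, 122, 121, 118, 101, 111, 120, 120, 122, 120, 121, 120, 137, 188, 211, 93, 27, 27, 27, 27, 25, 25, 28, 23, 27, 23, 37, 102, 168, 129, 129, 131, 132, 165, 236, 233, 206]
```

The handle's outline is identical to the start picture, so it is fully down. Next is a check from above the nest that the cover is flush, against the earlier picture from the same pose.

```bash
python3 -m handwheel '{"linear":[[0,0,0.02],[0.02,0.1,0.02],[0.055,0.536,0.02],[0.055,0.536,0.02],[0.055,0.536,0.02],[0.055,0.536,0.02],[0.055,0.536,0.02],[0.055,0.536,0.02],[0.055,0.536,0.02],[0.055,0.536,0],[0.055,0.536,-0.088],[0.055,0.536,-0.088],[0.055,0.536,-0.088],[0.055,0.536,-0.088],[0.055,0.536,-0.088],[0.055,0.536,-0.088]],"spin":[0,0,0,0,0,0,0,0,0,0,0,0,0,0,0,0],"jaw":[1,1,1,1,1,1,1,1,1,1,1,1,1,1,1,1]}'
python3 - <<'E'
from h import *
import pickle
im5=pickle.load(open('w5.pkl','rb'));im=optics.get_image("wrist");save(im,'w9.png')
N=np.array([.5337,-.042,0])+.07*np.array([.102,.995,0])
for n,i in(('before',im5),('after',im)):
    g=np.array(i["pixels"]).max(2).astype(int)
    print(n,[proj(i,q).round(1).tolist() for q in at([N[0],N[1],-.102],box(-.0225,.0225,-.0495,.0495,.042,.047))])
    c=proj(i,N+[0,0,.042]).round().astype(int);print(c)
    print(g[c[1]-75:c[1]+75,c[0]-8].tolist());print(g[c[1]+30,c[0]-40:c[0]+40].tolist())
E
```

```text
time: 27.65
ee_pos: [0.5406, 0.0267, 0.2201]
orientation: [3.139, -0.0, 1.468]
ft_force: [0.5, 0.1, 0.3]
width: 0.0919
gripper_force: 0.0
before [[253.1, 229.5], [252.8, 231.1], [251.2, 134.2], [250.8, 134.6], [295.7, 229.4], [295.9, 231.0], [297.1, 134.2], [297.4, 134.6]]
[274 184]
[240, 245, 245, 245, 244, 240, 234, 233, 233, 234, 234, 235, 237, 232, 205, 171, 165, 170, 171, 161, 137, 137, 142, 128, 117, 108, 99, 94, 110, 116, 120, 118, 111, 95, 75, 67, 65, 65, 67, 63, 62, 63, 65, 76, 83, 86, 86, 82, 83, 70, 59, 55, 56, 53, 55, 54, 52, 54, 55, 51, 56, 50, 53, 50, 51, 52, 55, 52, 51, 53, 52, 51, 55, 52, 53, 52, 53, 49, 53, 53, 52, 56, 51, 52, 52, 54, 56, 53, 54, 54, 56, 57, 57, 57, 56, 58, 61, 62, 63, 61, 66, 72, 79, 76, 78, 77, 78, 80, 77, 79, 80, 78, 77, 80, 81, 85, 83, 91, 106, 147, 175, 183, 185, 172, 148, 128, 124, 132, 138, 156, 182, 228, 244, 245, 245, 246, 246, 246, 246, 246, 246, 246, 245, 239, 201, 142, 134, 132, 129, 124]
[245, 245, 245, 245, 244, 233, 216, 194, 169, 160, 160, 156, 152, 154, 136, 132, 146, 142, 125, 131, 133, 130, 139, 153, 154, 129, 93, 82, 74, 78, 76, 7
[... 695 characters left out ...]
52, 51, 52, 52, 53, 53, 53, 52, 53, 49, 52, 53, 53, 54, 55, 54, 58, 56, 61, 58, 59, 63, 62, 60, 61, 66, 73, 74, 78, 79, 77, 78, 76, 77, 77, 78, 77, 80, 81, 82, 81, 91, 117, 152, 174, 177, 172, 153, 144, 149, 138, 119, 127, 139, 154, 159, 181, 228, 243, 245, 244, 245, 245, 245, 245, 245, 245, 245, 243, 221, 149, 127, 133, 129, 118]
[245, 244, 244, 244, 243, 231, 208, 185, 162, 149, 147, 148, 149, 148, 140, 133, 130, 118, 105, 115, 130, 146, 155, 157, 151, 129, 97, 79, 79, 76, 78, 77, 77, 80, 80, 84, 83, 84, 84, 80, 79, 80, 81, 83, 79, 81, 79, 78, 80, 77, 73, 73, 72, 69, 74, 75, 69, 75, 100, 108, 114, 113, 107, 99, 104, 111, 112, 108, 105, 112, 120, 121, 122, 131, 141, 160, 188, 201, 200, 196]
```

The cover's near edge has moved about 2 px inward relative to the case, as expected for a 5 mm press. Nothing is being touched, so I'm handing in.

```bash
python3 -c "
from workcell import sign_off
print(sign_off())"
```

```text
the job is handed in; nothing more can be done
None
```

The larger sensor case is in the nest, cover up and gland in the gap; the clamp locked and held by itself, the cover measures flush (camera check only), and the handle is fully back down; handed in at about 28 s.

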